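# Ioniser on, sort the rack ears by hand, ioniser off

## Task

Turn the ioniser's inner fan knob (the black bar) up until its pointer stands at the green mark, and leave it running while you sort all the aluminium rack ears on the bench: left-hand ears go in the yellow bin and right-hand ears in the red bin, right down inside. An ear is left-hand if, looking from the side its base leg sticks out on and facing its upright wall, the wide foot tab is at the left end of the wall; a right-hand ear is the mirror image. When every ear is in its bin, turn the inner knob back to off at the red mark; never drag the outer grey trim ring along, and leave the mug, the jar and the roll where they are.

Things in the scene. Friction and masses are not known exactly. Their poses are not given: they have to be found in the camera images.
- ioniser: White bench ioniser, fixed, box 130 x 130 x 90 high with a round fan grille on its -x side and a concentric control on its flat top. Origin at the centre of its underside, z up; the control's axis passes through it vertically.
- fan_knob (a joint): Inner fan knob of the concentric control: 0 = off (pointer at the red mark, end stop), grows clockwise seen from above, up to 3.2 rad; light friction (about 0.04 N m), stays where it is left. At 0 the pointer points 135 degrees anticlockwise from the ioniser's x axis.
- knob_grip (a point): On the fan knob's axis, 50 above the ioniser's top (140 above the bench). The knob is a black upright bar 13 wide (this frame's y), from 20 behind the axis to 34 ahead along this frame's x (end with white line is the pointer), 23 to 65 above the ioniser's top. Pinch across the 13 mm. The outer ring's top is 31 below this point: keep fingertips above it.
- pointer (a point): Point 45 from the knob's axis along the line of the fan knob's pointing end.
- run_mark (a point): Green run mark on the ioniser's top, a flat tab reaching from 44 to 62 from the control's axis; this point lies on its centre line 45 from the axis. Its direction differs from start to start, and it does not move.
- run_tab (a joint): Value that joint fan_knob has when its pointer stands exactly at the green run mark (rad).
- off_mark (a point): Red off mark on the ioniser's top, at 45 from the control's axis.
- trim_ring (a joint): Outer trim ring of the concentric control, grows clockwise (rad); turns very easily when touched, so it must not be dragged along.
- ring_dot (a point): Yellow dot on top of the grey knurled trim ring (ring 74 across, 18 high, directly under the fan knob's bar), 31 from the axis, 19 above the ioniser's top.
- bin_left: Yellow open bin for left-hand ears, fixed, outside 125 (its x) x 205 (its y) x 55 high, walls 4, floor about 4 thick. Origin at the centre of its underside.
- bin_right: Red open bin for right-hand ears, fixed, same size and origin as the yellow one.
- ear_l1_c (a point): Left-hand rack ear (may be absent), bare aluminium angle plate, about 150 g. Wall 90 long (part's x), 8 thick (y), 50 high (z), upright at the start. Base leg 6 thick along the wall's foot on its -y side, to 22 from the wall's mid-plane; at the -x end a tab 30 long reaches 44. Point: centre of the wall, 25 above the underside. Pinch the 8 mm wall near its top, fingertips above the base leg.
- ear_r1_c (a point): Right-hand rack ear (may be absent), bare aluminium angle plate, about 150 g. Wall 90 long (part's x), 8 thick (y), 50 high (z), upright at the start. Base leg 6 thick along the wall's foot on its -y side, to 22 from the wall's mid-plane; at the +x end a tab 30 long reaches 44. Point: centre of the wall, 25 above the underside. Pinch the 8 mm wall near its top, fingertips above the base leg.
- ear_l2_c (a point): Left-hand rack ear (may be absent), bare aluminium angle plate, about 150 g. Wall 90 long (part's x), 8 thick (y), 50 high (z), upright at the start. Base leg 6 thick along the wall's foot on its -y side, to 22 from the wall's mid-plane; at the -x end a tab 30 long reaches 44. Point: centre of the wall, 25 above the underside. Pinch the 8 mm wall near its top, fingertips above the base leg.
- ear_r2_c (a point): Right-hand rack ear (may be absent), bare aluminium angle plate, about 150 g. Wall 90 long (part's x), 8 thick (y), 50 high (z), upright at the start. Base leg 6 thick along the wall's foot on its -y side, to 22 from the wall's mid-plane; at the +x end a tab 30 long reaches 44. Point: centre of the wall, 25 above the underside. Pinch the 8 mm wall near its top, fingertips above the base leg.
- ear_l3_c (a point): Left-hand rack ear (may be absent), bare aluminium angle plate, about 150 g. Wall 90 long (part's x), 8 thick (y), 50 high (z), upright at the start. Base leg 6 thick along the wall's foot on its -y side, to 22 from the wall's mid-plane; at the -x end a tab 30 long reaches 44. Point: centre of the wall, 25 above the underside. Pinch the 8 mm wall near its top, fingertips above the base leg.
- ear_r3_c (a point): Right-hand rack ear (may be absent), bare aluminium angle plate, about 150 g. Wall 90 long (part's x), 8 thick (y), 50 high (z), upright at the start. Base leg 6 thick along the wall's foot on its -y side, to 22 from the wall's mid-plane; at the +x end a tab 30 long reaches 44. Point: centre of the wall, 25 above the underside. Pinch the 8 mm wall near its top, fingertips above the base leg.
- mug_c (a point): Bystander: blue mug, 74 across, 80 high; point on its axis at half height.
- jar_c (a point): Bystander: green jar, 60 across, 75 high; point on its axis at half height.
- tape_c (a point): Bystander: orange roll, 100 across, 25 high; point at its centre.
Things that resemble listed ones, but are neither listed nor needed, are in the scene too. Leave any brown or purple look-alike of the part that bears ear_r1_c alone.

How it is judged:
By the outcome, as a careful person would: the job done as asked, in the order asked, and still so for the second after the job is handed in, with the robot touching nothing.
Of ear_l1, ear_r1, ear_l2, ear_r2, ear_l3, ear_r3 only 4 to 5 are there at a start; the rules pass over those that are not, and their reading is None.
At some moment in a run one of ear_l1, ear_r1, ear_l2, ear_r2, ear_l3, ear_r3 may be knocked a few centimetres aside while the robot is not near it.
Once in a run the grip may slacken for a moment while it holds something.
It also fails if it takes over 210 s, if anything falls off the work surface, if the arm or the gripper's body presses on something with over 40 N, if the wrist force passes 120 N, or if a joint passes its speed limit or range.

## Robot

A 7-joint arm with a two-finger parallel gripper is mounted at the origin on the work surface. World frame = base frame: x ahead of the robot, y to its left, z up, the work surface at z = 0. Lengths are in mm, angles in rad, forces in N, time in s.
With the tool pointing down it reaches from about 400 to 875 mm from the base axis. Payload 4.4 kg.
Tool frame: the origin (TCP) lies midway between the tips of the shut fingers; the grasp point (between the pads) lies ctrl.tcp_to_grasp behind it (ctrl.tcp_to_grasp is the distance from the TCP to the grasp point, in mm); z points along the fingers, y is the line along which they close (so a half turn about z gives the same grasp; the last joint's range is limited). The gripper opens to 85 mm and grips with 20 to 120 N. Pads are 22 mm wide; open, the fingers measure 114 mm over their backs; the gripper's body (76 mm by 85 mm) begins 54 mm behind the grasp point. The pads swing forward as they close: fully open they stand 13 mm farther back than shut.
Start: joints at [1.169, 0.628, 0.038, 1.517, -0.027, 0.996, -0.02], TCP at [214.219, -613.7, 231.313] pointing down, gripper open.
Joint ranges: [-3.06, 3.06], [-0.37, 2.12], [-1.25, 1.32], [0.18, 2.47], [-1.1, 4.24], [0.23, 1.98], [-2.94, 2.94]. Speed limits (rad/s): [2.57, 2.57, 3.14, 3.14, 3.14, 3.14, 3.14].

## Interface

Orientations are given as [roll, pitch, yaw] about the fixed x, y, z axes, in that order (R = Rz(yaw) Ry(pitch) Rx(roll)).
In Python, from cell import ctrl, get_image, get_calibration, workorder, boxes_of, place_of gives the robot as it stands.
- The arm moves only by the tool play_rows, never from a script. Its argument "series" is a list that holds one entry, the list of rows, each a list of 7 numbers: the shift along the world's x, y, z in cm, then the turn, a rotation vector about the world's x, y, z in degrees, then the closure, from 0 (fully open) to 1 (shut). A call has 1 to 20 rows; each row shifts and turns the commanded pose from where the row before left it; what a row does not reach is not made up. A row lasts 1/8 s, in which the tool goes at most 62.5 mm and 10.7 degrees, less where a joint would pass 70% of its speed; a pose out of reach is approached as far as the arm can. A call with a gripper value outside its range is refused whole. The fingers move at their own pace and stop on an object; the grip force is fixed at half the most. Time passes only in rows, so rows that do not move let the fingers close. It gives the time, the measured TCP pose, the force, the opening and the grip force at its end, in the units of the state.
- ctrl.read_state(): the state, without advancing time (a new reading comes with each control period).
- get_image(name): name is "side" or "top" or "wrist"; returns (picture, depth): 480x640x3 uint8, red, green, blue; 480x640 float32, mm along the optical axis (not along the pixel's ray), 0 where there is no reading.
- get_calibration(name): a dict with "K" (3x3 intrinsics, pixels), "R" (3x3) and "t" (3): a world point X has camera coordinates R X + t; the wrist camera has in their place "mount" (4x4, takes a point from camera to tool coordinates, whose origin is the TCP and whose axes are the flange's). Camera axes: x right, y down, z forward; pixel columns grow to the right and rows downward; lengths in mm; the calibration is good to about 2 mm. A picture is of the moment at which its call begins: read the wrist's pose just before it. get_calibration takes no time and is no camera call.
- workorder.finish_job(): hands the job in; it is judged then, once.
Trained networks look in the newest picture that a camera, given by its name, has taken for a name from the list of things; names that differ only in an ending like _2 or _b are one class to them, and where a whole thing is asked for, a point or a joint stands for the part that bears it (a point fixed in the world has none). Each returns a list of dicts, best first, with "p" (0 to 1); they miss things now and then, are a little off and sometimes report something else, mostly with a low value. They report only what shows in the picture. A call takes as long as a camera call. They do not tell look-alikes from the thing itself.
- boxes_of(target, camera): "pixel" ([column, row] in pixels, amid what is visible of it).
- place_of(target, camera): "pixel" ([column, row] in pixels: a listed point, or the origin of a listed thing).
The state is a dict: "clock": time; "qpos": joint angles; "qd": joint speeds; "tau": joint torques, N m; "eef_pos": TCP position; "tool_rot": TCP orientation; "force": force on the tool from outside, world axes, zero at the start; "torque": the same for the moment, N m; "width": finger opening in mm; "gripper_force": force on a finger pad.
Only numpy, scipy, OpenCV 4.12 (cv2) and the standard library are available. Lean on these libraries where they do the work, as an engineer would, in place of code of your own. Each camera call takes 0.05 s, during which the arm holds its last target. There are 200 camera calls.

## Working session

There is one attempt and no reset: what is moved stays moved. The work goes in short steps, Python scripts to look and compute and a tool call to move; the robot and the scene stay as the last step left them, time stands still between calls to the robot, and variables do not carry over. Pictures are saved under pics/ and viewed, at most 14 in all, crops included, and the job is handed in when it is done.

Besides the shell and the picture viewer there is one more tool, called after ">>>" by a JSON object that holds its "name" and its "arguments", one argument or row to a line. play_rows: Moves the arm, as the interface text tells. Its arguments: {"type":"object","properties":{"series":{"type":"array"}},"required":["series"]}

```bash
ls; mkdir -p pics
cat > h.py <<'E'
import numpy as np, cv2
from cell import ctrl, get_image, get_calibration, workorder, boxes_of, place_of
def save(n,im): cv2.imwrite('pics/'+n+'.png',im[:,:,::-1])
from scipy.spatial.transform import Rotation as Ro
def toolT(s):
    T=np.eye(4);T[:3,:3]=Ro.from_euler('xyz',s['tool_rot']).as_matrix();T[:3,3]=s['eef_pos'];return T
def cloud(name,d,s=None):
    "world xyz image"
    c=get_calibration(name);K=np.array(c['K'])
    v,u=np.mgrid[0:480,0:640]
    P=np.stack([(u-K[0,2])/K[0,0]*d,(v-K[1,2])/K[1,1]*d,d],-1)
    if name=='wrist':
        T=toolT(s)@np.array(c['mount']);return P@T[:3,:3].T+T[:3,3]
    return (P-np.array(c['t']))@np.array(c['R'])
E
python3 - <<'E'
from h import *
s=ctrl.read_state();print({k:np.round(v,3) for k,v in s.items()},ctrl.tcp_to_grasp)
for n in('top','side'):
    p,d=get_image(n);save(n+'0',p);np.save(n+'0',d)
    X=cloud(n,d)
    for t in ['ioniser','bin_left','bin_right','ear_l1_c','ear_r1_c','mug_c','jar_c','tape_c','knob_grip','pointer','run_mark','off_mark','ring_dot']:
        r=place_of(t,n)
        print(n,t,[(np.round(q['pixel']).astype(int).tolist(),round(q['p'],2),np.round(X[int(np.clip(q['pixel'][1],0,479)),int(np.clip(q['pixel'][0],0,639))]).astype(int).tolist()) for q in r][:8])
E
```

```text
pics
{'clock': np.float64(0.0), 'qpos': array([ 1.169,  0.629,  0.038,  1.518, -0.027,  0.996, -0.02 ]), 'qd': array([-0.002,  0.001, -0.001,  0.   ,  0.001,  0.   , -0.003]), 'tau': array([-0.0000e+00, -5.6339e+01,  1.2260e+00, -1.9345e+01,  1.1000e-02,
        1.1000e-02, -0.0000e+00]), 'eef_pos': array([ 214.003, -613.066,  230.373]), 'tool_rot': array([-3.14 ,  0.   ,  0.336]), 'force': array([-1.024, -0.21 , -0.06 ]), 'torque': array([-0.023,  0.039, -0.01 ]), 'gripper_force': np.float64(0.0), 'width': np.float64(84.953)} 18.700000000000003
top ioniser [([192, 260], 0.92, [504, 315, 109])]
top bin_left [([276, 219], 0.88, [614, 131, 8])]
top bin_right [([372, 208], 0.96, [640, -116, 7])]
top ear_l1_c [([319, 150], 0.41, [794, 23, -4])]
top ear_r1_c [([167, 333], 0.94, [324, 398, 37]), ([267, 280], 0.78, [456, 149, 51]), ([241, 326], 0.74, [343, 210, 45]), ([290, 318], 0.62, [362, 93, 32])]
top mug_c [([192, 177], 0.64, [724, 352, 4])]
top jar_c [([456, 184], 0.96, [689, -309, 79]), ([163, 272], 0.24, [478, 393, 87])]
top tape_c [([312, 285], 0.59, [445, 40, 1]), ([318, 152], 0.5
[... 582 characters left out ...]
, [581, -350, 28])]
side ear_l1_c []
side ear_r1_c [([364, 343], 0.9, [354, 109, 33]), ([335, 384], 0.85, [333, 221, 29]), ([276, 449], 0.84, [314, 401, 44]), ([317, 331], 0.61, [450, 158, 35])]
side mug_c [([187, 312], 0.74, [667, 345, 80])]
side jar_c [([372, 185], 0.57, [685, -295, 49])]
side tape_c [([264, 233], 0.61, [800, 21, 2])]
side knob_grip [([225, 343], 0.91, [496, 356, 157]), ([414, 197], 0.47, [581, -358, 30]), ([468, 220], 0.4, [413, -372, 39])]
side pointer [([262, 232], 0.74, [807, 22, 2]), ([214, 358], 0.55, [512, 380, 109])]
side run_mark [([211, 360], 0.4, [526, 384, 93])]
side off_mark [([338, 232], 0.2, [653, -120, 6])]
side ring_dot [([220, 337], 0.96, [555, 336, 93])]
```

View pics/top0.png

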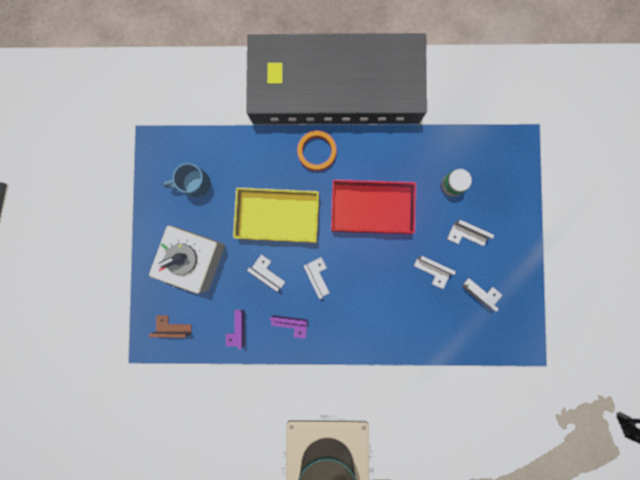

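View pics/side0.png

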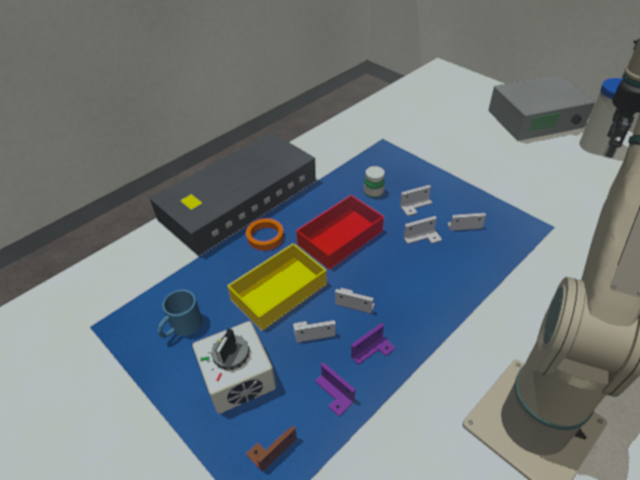

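The pictures show five aluminium ears at top px (266,275), (317,279), (435,270), (470,234) and (483,294). The look-alikes to leave alone are brown (170,328) and purple (236,330) and (289,325). The ioniser with its black bar is at (180,260), the yellow bin at (276,215) and the red bin at (373,208). Next I'll measure from depth and check close crops.

```bash
cat >> h.py <<'E'
def ears(X,im,zlo=25):
    "aluminium ears: centre of wall, wall dir yaw (part x), hand"
    hsv=cv2.cvtColor(im,cv2.COLOR_RGB2HSV)
    al=(hsv[...,1]<70)&(hsv[...,2]>60)
    z=X[...,2]
    roi=(X[...,0]>250)&(X[...,0]<800)&(abs(X[...,1])<520)
    m=(roi&(z>3)&(z<62)&al).astype(np.uint8)
    n,l,st,_=cv2.connectedComponentsWithStats(m,connectivity=8)
    out=[]
    for i in range(1,n):
        if st[i,4]<60: continue
        P=X[l==i]; W=P[P[:,2]>40]
        if len(W)<15 : continue
        (cx,cy),(w,h),a=cv2.minAreaRect(W[:,:2].astype(np.float32))
        a=np.radians(a if w>h else a+90)
        d=np.array([np.cos(a),np.sin(a)])
        F=P[P[:,2]<14][:,:2]-[cx,cy]
        nrm=np.array([-d[1],d[0]])
        if len(F)<5: continue
        # -y side of part = leg side
        if np.median(F@nrm)>0: d=-d; nrm=-nrm
        far=F[(F@nrm<-27)&(F@nrm>-48)]
        t=np.median(far@d) if len(far) else 0
        out.append(dict(c=(round(float(cx),1),round(float(cy),1)),yaw=round(float(np.degrees(np.arctan2(d[1],d[0]))),1),L=round(max(w,h),1),T=round(min(w,h),1),tabx=round(float(t),1),nfar=len(far),hand='L' if t<0 else 'R',n=int(st[i,4]),zmax=round(float(np.percentile(P[:,2],95)),1),px=(int(st[i,0]+st[i,2]/2),int(st[i,1]+st[i,3]/2))))
    return out
E
python3 - <<'E'
from h import *
im=cv2.imread('pics/top0.png')[:,:,::-1].copy();d=np.load('top0.npy');X=cloud('top',d)
for e in ears(X,im): print(e)
hsv=cv2.cvtColor(im,cv2.COLOR_RGB2HSV)
def rect(m,n):
    r=cv2.minAreaRect(X[m][:,:2].astype(np.float32));print(n,np.round(r[0]),np.round(r[1]),round(r[2],1),m.sum())
z=X[...,2]
roi=(X[...,1]>240)&(X[...,1]<460)&(X[...,0]>400)&(X[...,0]<620)
rect(roi&(z>80)&(z<97)&(hsv[...,1]<40)&(hsv[...,2]>120),'ion')
rect(roi&(z>145)&(z<162),'knob')
for n,h0,h1 in(('yellow',22,35),):
  rect((hsv[...,0]>h0)&(hsv[...,0]<h1)&(hsv[...,1]>120)&(z>40)&(z<70),n)
rect(((hsv[...,0]<6)|(hsv[...,0]>174))&(hsv[...,1]>120)&(z>40)&(z<70)&(X[...,1]<50),'red')
print(get_calibration('wrist'))
a=cv2.resize(im[215:315,235:335],(400,400),interpolation=3);b=cv2.resize(im[215:315,405:505],(400,400),interpolation=3)
save('ears0',np.hstack([a,b]))
E
```

```text
{'c': (583.5, -365.5), 'yaw': -114.6, 'L': 89.8, 'T': 8.6, 'tabx': -30.6, 'nfar': 76, 'hand': 'L', 'n': 612, 'zmax': 51.9, 'px': (471, 233)}
{'c': (487.9, 283.1), 'yaw': 162.8, 'L': 126.5, 'T': 7.3, 'tabx': 0.0, 'nfar': 0, 'hand': 'R', 'n': 276, 'zmax': 58.7, 'px': (213, 267)}
{'c': (458.4, 157.1), 'yaw': 55.5, 'L': 89.4, 'T': 8.5, 'tabx': 28.8, 'nfar': 76, 'hand': 'R', 'n': 512, 'zmax': 51.1, 'px': (266, 273)}
{'c': (494.4, -271.0), 'yaw': -114.7, 'L': 89.9, 'T': 8.2, 'tabx': 30.1, 'nfar': 78, 'hand': 'R', 'n': 535, 'zmax': 52.4, 'px': (435, 272)}
{'c': (454.4, 34.5), 'yaw': 26.2, 'L': 88.7, 'T': 8.4, 'tabx': 29.1, 'nfar': 70, 'hand': 'R', 'n': 476, 'zmax': 51.9, 'px': (316, 278)}
{'c': (415.5, -378.7), 'yaw': 49.4, 'L': 89.1, 'T': 8.5, 'tabx': -29.7, 'nfar': 89, 'hand': 'L', 'n': 509, 'zmax': 51.9, 'px': (482, 294)}
{'c': (320.9, 388.8), 'yaw': 89.6, 'L': 85.4, 'T': 8.6, 'tabx': 0.0, 'nfar': 0, 'hand': 'R', 'n': 86, 'zmax': 48.7, 'px': (171, 333)}
ion [507. 345.] [131. 132.] 71.2 2027
knob [505. 351.] [14. 55.] 25.2 158
yellow [617. 126.] [203. 123.] 87.3 439
red [ 638. -114.] [201. 123.] 88.1 396
{'K': array([[373.03367976,   0.        , 320.1229608 ],
       [  0.        , 373.03367976, 235.04293984],
       [  0.        ,   0.        ,   1.        ]]), 'mount': array([[-9.71093429e-04, -9.46260747e-01, -3.23403240e-01,
         8.41176346e+01],
       [ 9.99999467e-01, -1.03253102e-03,  1.84001231e-05,
         2.00254600e-01],
       [-3.51335190e-04, -3.23403049e-01,  9.46261245e-01,
        -1.42612813e+02],
       [ 0.00000000e+00,  0.00000000e+00,  0.00000000e+00,
         1.00000000e+00]])}
```

View pics/ears0.png

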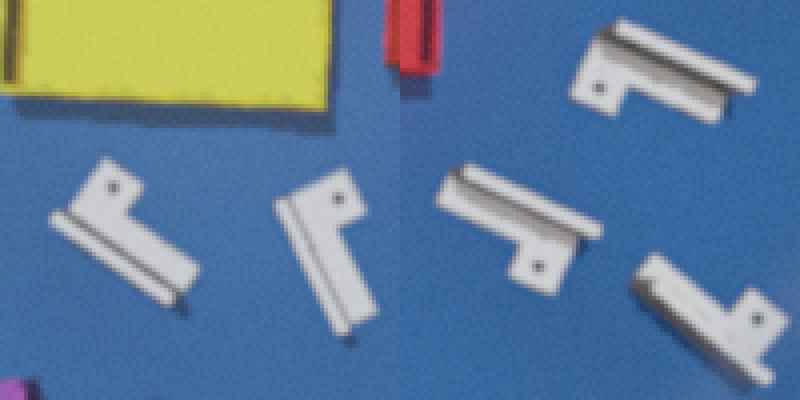

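The hands by the leg-side rule match the picture. Right-hand ears are at (458,157), (494,-271) and (454,34), and left-hand ears are at (583,-365) and (415,-379). I'll go over the ioniser first for a close look.

>>> {"name": "play_rows", "arguments": {
  "series": [
    [[3.8,3.9,0.2,0,0,5.1,0],[3.8,3.9,0.2,0,0,5.1,0],[3.8,3.9,0.2,0,0,5.1,0],[3.8,3.9,0.2,0,0,5.1,0],[3.8,3.9,0.2,0,0,5.1,0],[3.8,3.9,0.2,0,0,5.1,0],[3.8,3.9,0.2,0,0,5.1,0],[3.8,3.9,0.2,0,0,5.1,0],[0.8,6,0.1,0,0,5.1,0],[0.8,6,0.1,0,0,5.1,0],[0.8,6,0.1,0,0,5.1,0],[0.8,6,0.1,0,0,5.1,0],[0.8,6,0.1,0,0,5.1,0],[-0.9,5.8,0,0,0,5.1,0],[-0.9,5.8,0,0,0,5.1,0],[-0.9,5.8,0,0,0,5.1,0],[-0.9,5.8,0,0,0,5.1,0],[-0.9,5.8,0,0,0,5.1,0],[-0.9,5.8,0,0,0,5.1,0],[0,0,0,0,0,0,0.5]]
  ]
}}

```text
clock: 3.9
eef_pos: [501.3, 352.8, 252.5]
tool_rot: [3.141, -0.005, 2.036]
force: [-0.4, -0.8, 0.2]
width: 70.1
gripper_force: 0.0
```

```bash
cat > look.py <<'E'
from h import *
import sys
s=ctrl.read_state();p,d=get_image('wrist');save(sys.argv[1],p);np.save(sys.argv[1],d)
X=cloud('wrist',d,s)
np.savez(sys.argv[1],X=X,p=p)
print(s['clock'],np.round(s['eef_pos'],1),np.round(np.degrees(s['tool_rot']),1),np.round(s['qpos'],2),np.round(s['force'],1),round(s['width'],1))
hsv=cv2.cvtColor(p,cv2.COLOR_RGB2HSV);z=X[...,2]
roi=(X[...,1]>240)&(X[...,1]<460)&(X[...,0]>400)&(X[...,0]<620)
def rect(m,n):
    if m.sum()<10: return print(n,'none')
    Q=X[m];r=cv2.minAreaRect(Q[:,:2].astype(np.float32));print(n,np.round(r[0],1),np.round(r[1],1),round(r[2],1),m.sum(),'mean',np.round(Q.mean(0),1))
rect(roi&(z>80)&(z<97)&(hsv[...,1]<40)&(hsv[...,2]>120),'ion')
rect(roi&(z>150)&(z<160),'knob')
rect(roi&(z>104)&(z<113),'ring')
rect(roi&(z>84)&(z<97)&(hsv[...,0]>40)&(hsv[...,0]<85)&(hsv[...,1]>90),'green')
rect(roi&(z>84)&(z<97)&((hsv[...,0]<8)|(hsv[...,0]>172))&(hsv[...,1]>110),'red')
rect(roi&(z>95)&(z<120)&(hsv[...,0]>20)&(hsv[...,0]<38)&(hsv[...,1]>110),'ydot')
E
python3 look.py w1
```

```text
3.9 [501.3 352.8 252.5] [179.9  -0.3 116.7] [-0.37  0.59 -0.48  1.59  0.29  1.03 -0.46] [-0.4 -0.8  0.2] 70.1
ion [505.1 346.9] [129.3 134. ] 70.8 14588 mean [501.9 353.9  89.9]
knob [503.4 353.6] [12.9 54.1] 26.2 1424 mean [502.7 354.6 155. ]
ring [506.8 346.5] [74.5 74.9] 23.8 4351 mean [505.2 349.3 109. ]
green [536.6 389.7] [16.1  6.6] 53.6 152 mean [536.6 389.7  92.3]
red [483.4 393.6] [ 4.9 16.1] 26.6 128 mean [483.4 393.9  91.2]
ydot [537.2 346.2] [4.9 4.8] 30.5 33 mean [537.5 346.5 109.9]
```

View pics/w1.png

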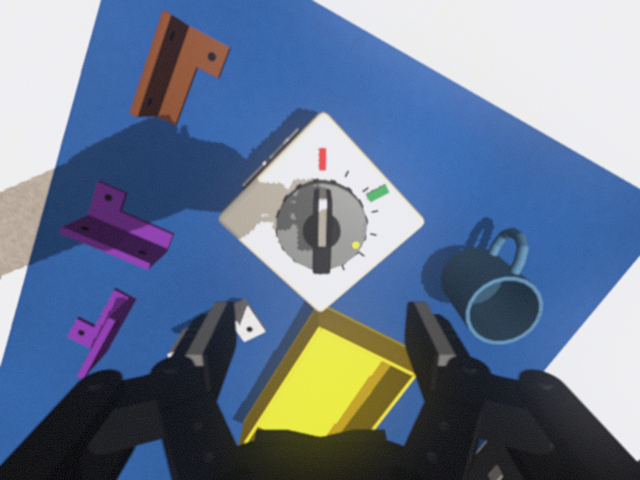

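The wrist picture shows the ioniser at (322,212), black bar pointing to the red mark (322,158), green mark at (377,193). Axis is at (506.7,346.6), red at 116.4°, green at about 55.1°, so the turn is about 61° clockwise. I'll descend and pinch.

>>> {"name": "play_rows", "arguments": {
  "series": [
    [[0.54,-0.62,-3,0,0,-0.3,0.3],[0,0,-4,0,0,0,0.3],[0,0,-3.4,0,0,0,0.3],[0,0,-2.2,0,0,0,0.3],[0,0,0,0,0,0,0.3],[0,0,0,0,0,0,1],[0,0,0,0,0,0,1],[0,0,0,0,0,0,1],[0,0,0,0,0,0,1],[0,0,0,0,0,0,1],[0,0,0,0,0,0,1],[0,0,0,0,0,0,1]]
  ]
}}

```text
clock: 5.45
eef_pos: [509.2, 339.7, 127.7]
tool_rot: [-3.141, 0.001, 2.022]
force: [-3.3, -1.9, 6.2]
width: 12.2
gripper_force: 59.4
```

>>> {"name": "play_rows", "arguments": {
  "series": [
    [[0,0,0,0,0,0,0.5],[0,0,0,0,0,0,0.5],[-0.25,0.55,0,0,0,0,0.5],[0,0,0,0,0,0,0.5],[0,0,0,0,0,0,0.5]]
  ]
}}

```text
clock: 6.08
eef_pos: [507.0, 345.7, 126.2]
tool_rot: [-3.141, 0.0, 2.022]
force: [-0.2, 0.3, 0.4]
width: 42.4
gripper_force: 0.0
```

```bash
python3 look.py w2
```

```text
6.075 [507.  345.7 126.2] [-180.     0.   115.9] [-0.4   0.73 -0.41  1.71  0.38  0.78 -0.54] [-0.2  0.3  0.4] 42.4
ion [504.4 347.9] [128.6 132.4] 70.7 31633 mean [496.3 365.9  89.8]
knob [505.5 349.7] [51.7 54.1] 73.0 6546 mean [502.8 354.7 155. ]
ring [506.6 347.7] [73.5 74.1] 66.6 10178 mean [503.7 353.3 108.9]
green [536.5 390.1] [17.1  7.8] 55.2 489 mean [536.5 390.2  92.3]
red [483.2 394.2] [ 4.8 17.6] 25.9 395 mean [483.1 394.4  91.1]
ydot none
```

>>> {"name": "play_rows", "arguments": {
  "series": [
    [[0,0.1,0,0,0,0,1],[0,0,0,0,0,0,1],[0,0,0,0,0,0,1],[0,0,0,0,0,0,1],[0,0,0,0,0,0,1],[0,0,0,0,0,-7.6,1],[0,0,0,0,0,-7.6,1],[0,0,0,0,0,-7.6,1],[0,0,0,0,0,-7.6,1],[0,0,0,0,0,-7.6,1],[0,0,0,0,0,-7.6,1],[0,0,0,0,0,-7.6,1],[0,0,0,0,0,-7.6,1],[0,0,0,0,0,0,1],[0,0,0,0,0,0,1],[0,0,0,0,0,0,1],[0,0,0,0,0,0,1]]
  ]
}}

```text
clock: 8.25
eef_pos: [505.5, 346.2, 126.5]
tool_rot: [-3.14, 0.003, 0.961]
force: [-5.2, -2.3, 6.9]
width: 11.9
gripper_force: 60.0
```

>>> {"name": "play_rows", "arguments": {
  "series": [
    [[0,0,0,0,0,0,0.3],[0,0,0,0,0,0,0.3],[0,0,0,0,0,0,0.3],[0,0,3,0,0,0,0.3],[0,0,4,0,0,0,0.2],[0,0,5,0,0,0,0],[0,0,3,0,0,0,0],[0,0,0,0,0,0,0],[0,0,0,0,0,0,0]]
  ]
}}

```text
clock: 9.38
eef_pos: [506.8, 346.2, 275.5]
tool_rot: [-3.141, 0.001, 0.961]
force: [0.3, -0.2, 0.6]
width: 85.3
gripper_force: 0.0
```

```bash
python3 look.py w3
```

```text
9.375 [506.8 346.2 275.5] [-1.8e+02  1.0e-01  5.5e+01] [-0.57  0.53 -0.13  1.56  0.08  1.05 -1.32] [ 0.3 -0.2  0.6] 85.3
ion [504.9 347.4] [128.5 133.6] 70.8 13332 mean [511.5 352.7  89.9]
knob [510.8 352.8] [54.2 12.4] 55.3 1225 mean [511.5 353.4 155.1]
ring [507.2 346.9] [73.8 75.5] 57.7 3894 mean [508.2 348.5 109. ]
green [536.4 389.9] [16.1  5.9] 55.1 139 mean [536.8 389.8  92.4]
red [483.4 394.2] [ 5.  16.6] 25.9 104 mean [483.4 394.3  91.2]
ydot [537.4 347. ] [4.8 5.2] 7.8 33 mean [537.4 346.7 109.9]
```

View pics/w3.png

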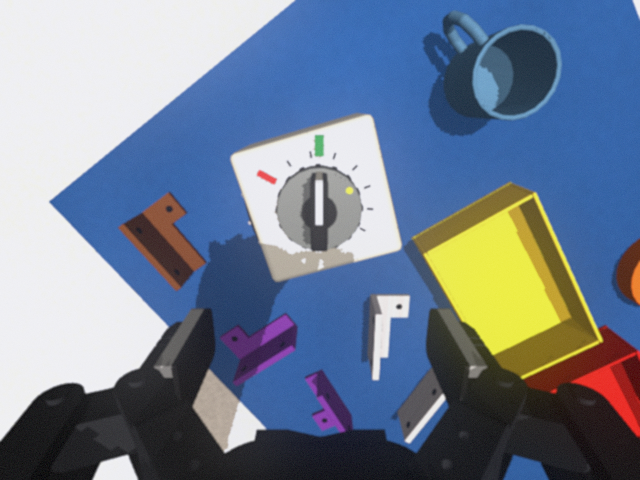

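The bar now lies at 55.3°, on the green mark at (319,146), and the yellow ring dot hasn't moved. Next I'll check the nearest ear from this same view.

Run:
```python
from h import *
f=np.load('w3.npz')
for e in ears(f['X'],f['p']): print('w',e)
p,d=get_image('top');X=cloud('top',d)
for e in ears(X,p): print('t',e)
```

```text
w {'c': (528.1, 407.3), 'yaw': -19.2, 'L': 115.1, 'T': 0.2, 'tabx': 0.0, 'nfar': 0, 'hand': 'R', 'n': 271, 'zmax': 59.7, 'px': (303, 131)}
w {'c': (457.7, 159.4), 'yaw': 55.2, 'L': 90.0, 'T': 8.3, 'tabx': 30.1, 'nfar': 309, 'hand': 'R', 'n': 1893, 'zmax': 50.8, 'px': (389, 337)}
w {'c': (451.2, 35.3), 'yaw': -153.1, 'L': 86.4, 'T': 10.0, 'tabx': 0.0, 'nfar': 0, 'hand': 'R', 'n': 1671, 'zmax': 50.7, 'px': (422, 406)}
t {'c': (583.5, -365.3), 'yaw': -114.4, 'L': 88.6, 'T': 8.9, 'tabx': -29.6, 'nfar': 75, 'hand': 'L', 'n': 606, 'zmax': 52.7, 'px': (471, 233)}
t {'c': (488.1, 283.1), 'yaw': 162.2, 'L': 126.3, 'T': 5.2, 'tabx': 0.0, 'nfar': 0, 'hand': 'R', 'n': 281, 'zmax': 60.2, 'px': (213, 267)}
t {'c': (458.3, 157.1), 'yaw': 55.0, 'L': 88.9, 'T': 8.7, 'tabx': 29.5, 'nfar': 70, 'hand': 'R', 'n': 514, 'zmax': 51.3, 'px': (266, 273)}
t {'c': (494.5, -270.6), 'yaw': -115.1, 'L': 88.8, 'T': 8.5, 'tabx': 31.2, 'nfar': 79, 'hand': 'R', 'n': 534, 'zmax': 52.1, 'px': (435, 272)}
t {'c': (454.3, 34.4), 'yaw': 25.9, 'L': 88.6, 'T': 8.6, 'tabx': 29.4, 'nfar': 68, 'hand': 'R', 'n': 482, 'zmax': 51.6, 'px': (316, 278)}
t {'c': (415.6, -378.0), 'yaw': 49.2, 'L': 89.9, 'T': 8.5, 'tabx': -28.8, 'nfar': 86, 'hand': 'L', 'n': 498, 'zmax': 51.9, 'px': (482, 295)}
```

>>> {"name": "play_rows", "arguments": {
  "series": [
    [[-1.22,-4.7,0,0,0,0,0.3],[-1.22,-4.7,0,0,0,0,0.3],[-1.22,-4.7,-2,0,0,0,0.3],[-1.22,-4.7,-4,0,0,0,0.3],[0,0,-5,0,0,0,0.3],[0,0,-5,0,0,0,0.3],[0,0,-4,0,0,0,0.3],[0,0,0,0,0,0,0.3],[0,0,-3,0,0,0,0.3],[0,0,-2.5,0,0,0,0.3],[0,0,0,0,0,0,0.3],[0,0,0,0,0,0,1],[0,0,0,0,0,0,1],[0,0,0,0,0,0,1],[0,0,0,0,0,0,1],[0,0,0,0,0,0,1],[0,0,0,0,0,0,1]]
  ]
}}

```text
clock: 11.6
eef_pos: [458.9, 159.2, 22.7]
tool_rot: [3.141, -0.001, 0.961]
force: [-0.4, -0.5, 7.7]
width: 7.0
gripper_force: 59.6
```

>>> {"name": "play_rows", "arguments": {
  "series": [
    [[0,0,3,0,0,0,1],[0,0,5,0,0,0,1],[0,0,5,0,0,0,1],[2.54,-4.57,0,0,0,-8.15,1],[2.54,-4.57,0,0,0,-8.15,1],[2.54,-4.57,0,0,0,-8.15,1],[2.54,-4.57,0,0,0,-8.15,1],[2.54,-4.57,0,0,0,-8.15,1],[2.54,-4.57,0,0,0,-8.15,1],[2.54,-4.57,0,0,0,-8.15,1],[0,0,0,0,0,0,1],[0,0,0,0,0,0,1],[0,0,0,0,0,0,1]]
  ]
}}

```text
clock: 13.22
eef_pos: [635.7, -158.9, 151.5]
tool_rot: [-3.14, 0.001, -0.033]
force: [-0.5, 0.7, -1.2]
width: 6.8
gripper_force: 58.7
```

```bash
cat > look2.py <<'E'
from h import *
import sys
s=ctrl.read_state();p,d=get_image('wrist');save(sys.argv[1],p);X=cloud('wrist',d,s);np.savez(sys.argv[1],X=X,p=p)
print(s['clock'],np.round(s['eef_pos'],1),np.round(np.degrees(s['tool_rot']),1),np.round(s['qpos'],2),round(s['width'],1))
for e in ears(X,p): print('w',e)
p,d=get_image('top');X=cloud('top',d);save(sys.argv[1]+'t',p);np.savez(sys.argv[1]+'t',X=X,p=p)
for e in ears(X,p): print('t',e)
E
python3 look2.py a1
```

```text
13.225 [ 635.7 -158.9  151.5] [-179.9    0.    -1.9] [ 0.12  0.73  0.14  1.58 -0.13  0.85 -1.29] 6.8
w {'c': (584.3, -360.3), 'yaw': -114.7, 'L': 82.6, 'T': 8.3, 'tabx': -26.2, 'nfar': 659, 'hand': 'L', 'n': 4447, 'zmax': 50.7, 'px': (566, 282)}
w {'c': (479.5, 49.0), 'yaw': 26.0, 'L': 31.9, 'T': 10.4, 'tabx': 1.4, 'nfar': 557, 'hand': 'R', 'n': 3630, 'zmax': 49.8, 'px': (108, 393)}
t {'c': (580.2, -372.2), 'yaw': -114.6, 'L': 73.9, 'T': 9.6, 'tabx': 0.0, 'nfar': 0, 'hand': 'R', 'n': 350, 'zmax': 53.0, 'px': (479, 234)}
t {'c': (488.2, 283.0), 'yaw': -17.2, 'L': 125.9, 'T': 5.5, 'tabx': 0.0, 'nfar': 0, 'hand': 'R', 'n': 277, 'zmax': 59.6, 'px': (213, 267)}
t {'c': (454.3, 34.3), 'yaw': 25.8, 'L': 88.6, 'T': 8.6, 'tabx': 31.1, 'nfar': 72, 'hand': 'R', 'n': 477, 'zmax': 51.8, 'px': (316, 278)}
t {'c': (415.6, -378.0), 'yaw': 49.4, 'L': 89.1, 'T': 8.5, 'tabx': -29.8, 'nfar': 79, 'hand': 'L', 'n': 486, 'zmax': 52.4, 'px': (483, 294)}
```

View pics/a1.png

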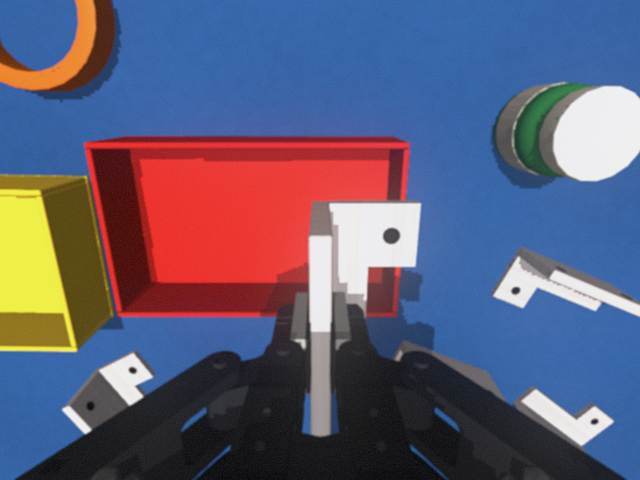

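The ear is held over the red bin, wall at (320,280) and tab at (390,235). I'll check the bin rims in this view before lowering.

Run:
```python
from h import *
for n in('a1','a1t'):
    f=np.load(n+'.npz');X=f['X'];h=cv2.cvtColor(f['p'],cv2.COLOR_RGB2HSV);z=X[...,2]
    for nm,m in(('red',((h[...,0]<6)|(h[...,0]>174))&(X[...,1]<30)&(X[...,1]>-260)),('yel',(h[...,0]>22)&(h[...,0]<35))):
        m=m&(h[...,1]>120)&(z>50)&(z<60)&(X[...,0]<760)
        if m.sum()>20:
            r=cv2.minAreaRect(X[m][:,:2].astype(np.float32));print(n,nm,np.round(r[0],1),np.round(r[1]),round(r[2],1))
        F=X[((h[...,0]<6)|(h[...,0]>174))&(h[...,1]>120)&(z<10)&(X[...,1]<-30)];print(np.median(F[:,2]))
```

```text
a1 red [ 638.9 -111.9] [205. 124.] 88.0
4.126153884286964
a1 yel [614.5  55.3] [ 62. 125.] 86.5
4.126153884286964
a1t red [638.9 -90. ] [153. 123.] 88.6
4.599041245659016
a1t yel [617.5 125.6] [203. 123.] 87.3
4.599041245659016
```

>>> {"name": "play_rows", "arguments": {
  "series": [
    [[0.2,-0.1,-4,0,0,0,1],[0,0,-4,0,0,0,1],[0,0,-2.5,0,0,0,1],[0,0,0,0,0,0,1],[0,0,-1,0,0,0,1],[0,0,-0.8,0,0,0,1],[0,0,0,0,0,0,1],[0,0,0,0,0,0,0.8],[0,0,0,0,0,0,0.75],[0,0,0,0,0,0,0.75],[0,0,0,0,0,0,0.75],[0,0,2,0,0,0,0.75],[0,0,4,0,0,0,0.75],[0,0,5,0,0,0,0.5],[0,0,3,0,0,0,0.3],[-4.5,2,0,0,0,6,0.3],[-4.5,2,0,0,0,6,0.3],[0,0,0,0,0,0,0.3],[0,0,0,0,0,0,0.3]]
  ]
}}

```text
clock: 15.7
eef_pos: [549.7, -122.5, 170.1]
tool_rot: [3.14, -0.003, 0.174]
force: [1.2, 0.2, 0.2]
width: 60.0
gripper_force: 0.0
```

```bash
python3 look2.py a2
```

```text
15.7 [ 549.7 -122.5  170.1] [179.9  -0.2   9.9] [ 0.11  0.58  0.09  1.83 -0.07  0.73 -1.16] 60.0
w {'c': (669.9, -317.2), 'yaw': 89.8, 'L': 10.3, 'T': 0.7, 'tabx': 25.8, 'nfar': 135, 'hand': 'R', 'n': 2304, 'zmax': 35.5, 'px': (607, 63)}
w {'c': (637.5, -162.0), 'yaw': -2.2, 'L': 89.9, 'T': 8.6, 'tabx': 30.3, 'nfar': 994, 'hand': 'R', 'n': 5631, 'zmax': 54.7, 'px': (417, 111)}
w {'c': (589.8, -347.3), 'yaw': -114.7, 'L': 54.3, 'T': 8.4, 'tabx': -12.2, 'nfar': 669, 'hand': 'L', 'n': 4790, 'zmax': 50.3, 'px': (584, 230)}
w {'c': (453.4, 36.0), 'yaw': 26.8, 'L': 89.7, 'T': 10.1, 'tabx': 30.1, 'nfar': 679, 'hand': 'R', 'n': 7215, 'zmax': 50.3, 'px': (122, 291)}
w {'c': (473.0, -304.0), 'yaw': -120.7, 'L': 170.6, 'T': 16.3, 'tabx': -8.4, 'nfar': 406, 'hand': 'L', 'n': 5938, 'zmax': 50.5, 'px': (510, 338)}
t {'c': (583.3, -365.9), 'yaw': -114.3, 'L': 89.8, 'T': 8.6, 'tabx': -22.2, 'nfar': 37, 'hand': 'L', 'n': 534, 'zmax': 52.3, 'px': (474, 233)}
t {'c': (488.2, 283.0), 'yaw': -17.0, 'L': 125.7, 'T': 6.6, 'tabx': 0.0, 'nfar': 0, 'hand': 'R', 'n': 274, 'zmax': 58.9, 'px': (213, 267)}
t {'c': (454.3, 34.6), 'yaw': 25.9, 'L': 88.5, 'T': 7.8, 'tabx': 29.7, 'nfar': 71, 'hand': 'R', 'n': 475, 'zmax': 51.7, 'px': (316, 278)}
t {'c': (415.2, -378.6), 'yaw': 49.2, 'L': 89.3, 'T': 8.7, 'tabx': -29.0, 'nfar': 89, 'hand': 'L', 'n': 509, 'zmax': 51.8, 'px': (482, 294)}
```

View pics/a2.png

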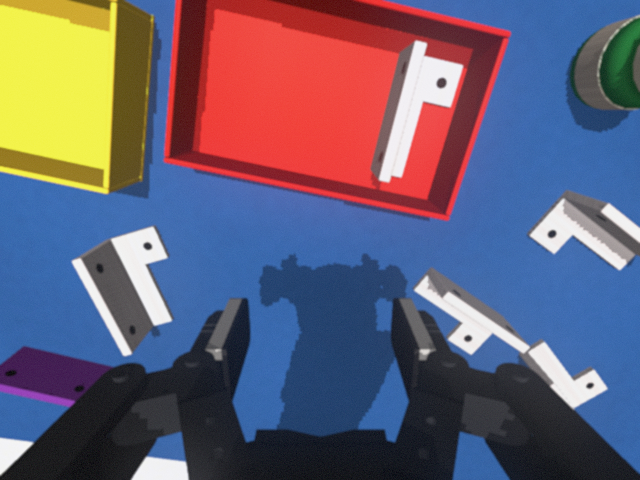

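The first ear stands upright inside the red bin, wall at (405,110). Next is the ear at (120,290), world (453.8,35.5).

>>> {"name": "play_rows", "arguments": {
  "series": [
    [[-2.36,3.95,0,0,0,4,0.3],[-2.36,3.95,0,0,0,4,0.3],[-2.36,3.95,0,0,0,4,0.3],[-2.36,3.95,-2,0,0,4,0.3],[0,0,-4,0,0,0,0.3],[0,0,-3,0,0,0,0.3],[0,0,0,0,0,0,0.3],[0,0,-3,0,0,0,0.3],[0,0,-2.8,0,0,0,0.3],[0,0,0,0,0,0,0.3],[0,0,0,0,0,0,1],[0,0,0,0,0,0,1],[0,0,0,0,0,0,1],[0,0,0,0,0,0,1],[0,0,0,0,0,0,1],[0,0,0,0,0,0,1]]
  ]
}}

```text
clock: 17.8
eef_pos: [452.0, 33.4, 34.4]
tool_rot: [3.137, 0.01, 0.454]
force: [-1.6, 0.2, 7.2]
width: 6.5
gripper_force: 39.2
```

>>> {"name": "play_rows", "arguments": {
  "series": [
    [[0,0,0,0,0,0,1],[0,0,0,0,0,0,1]]
  ]
}}

```text
clock: 18.05
eef_pos: [451.9, 33.4, 34.5]
tool_rot: [3.137, 0.01, 0.454]
force: [-0.2, 0.6, 8.2]
width: 6.5
gripper_force: 61.3
```

```bash
python3 look2.py a3
```

```text
18.05 [451.9  33.4  34.5] [179.7   0.6  26. ] [-0.09  0.72 -0.08  2.19  0.25  0.25 -1.51] 6.5
w {'c': (454.2, 33.5), 'yaw': 12.9, 'L': 89.6, 'T': 28.9, 'tabx': 36.2, 'nfar': 1093, 'hand': 'R', 'n': 12299, 'zmax': 53.1, 'px': (351, 303)}
t {'c': (637.8, -163.4), 'yaw': -2.1, 'L': 87.5, 'T': 8.6, 'tabx': 31.4, 'nfar': 83, 'hand': 'R', 'n': 468, 'zmax': 56.3, 'px': (400, 207)}
t {'c': (583.8, -365.3), 'yaw': -115.0, 'L': 90.0, 'T': 9.2, 'tabx': -28.8, 'nfar': 83, 'hand': 'L', 'n': 612, 'zmax': 51.7, 'px': (470, 233)}
t {'c': (488.3, 283.2), 'yaw': -17.0, 'L': 125.8, 'T': 6.2, 'tabx': 0.0, 'nfar': 0, 'hand': 'R', 'n': 276, 'zmax': 59.3, 'px': (213, 267)}
t {'c': (494.4, -271.0), 'yaw': -115.4, 'L': 90.1, 'T': 8.2, 'tabx': 30.0, 'nfar': 82, 'hand': 'R', 'n': 550, 'zmax': 52.2, 'px': (434, 272)}
t {'c': (415.7, -378.3), 'yaw': 49.5, 'L': 89.5, 'T': 8.5, 'tabx': -29.5, 'nfar': 86, 'hand': 'L', 'n': 503, 'zmax': 51.6, 'px': (482, 295)}
```

View pics/a3.png

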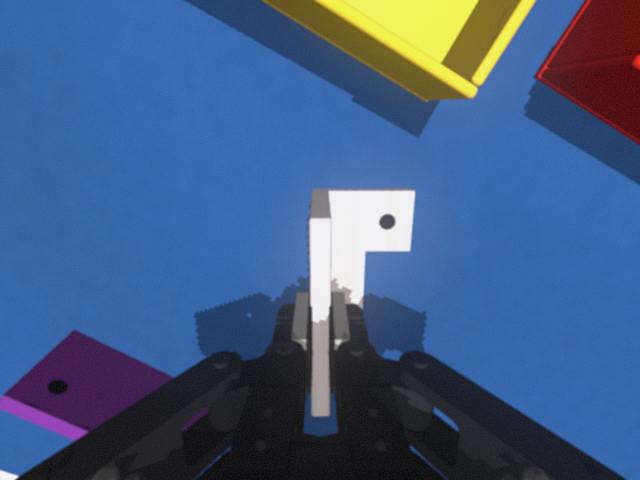

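The ear is pinched at (320,290), slightly high because the arm reaches its inner limit here, but held across the wall. Lifting.

>>> {"name": "play_rows", "arguments": {
  "series": [
    [[0,0,2,0,0,0,1],[0.5,0,4,0,0,0,1],[0.5,0,5,0,0,0,1],[0,0,3,0,0,0,1],[3.5,-2.7,0,0,0,-5.6,1],[3.5,-2.7,0,0,0,-5.6,1],[3.5,-2.7,0,0,0,-5.6,1],[3.5,-2.7,0,0,0,-5.6,1],[3.5,-2.7,0,0,0,-5.6,1],[0,0,0,0,0,0,1],[0,0,0,0,0,0,1],[0,0,0,0,0,0,1]]
  ]
}}

```text
clock: 19.65
eef_pos: [635.6, -100.5, 173.6]
tool_rot: [3.139, 0.013, -0.033]
force: [-0.1, -0.9, -1.3]
width: 6.2
gripper_force: 60.1
```

```bash
python3 look2.py a4 | head -3
python3 - <<'E'
from h import *
f=np.load('a4.npz');X=f['X'];p=f['p'];h=cv2.cvtColor(p,cv2.COLOR_RGB2HSV)
m=(h[...,1]<70)&(h[...,2]>90)&(abs(X[...,0]-640)<90)&(abs(X[...,1]+115)<75)&(X[...,2]>70)
Q=X[m];print(len(Q),Q.min(0),Q.max(0))
E
```

```text
19.65 [ 635.6 -100.5  173.6] [179.8   0.7  -1.9] [ 0.15  0.69 -0.07  1.58  0.06  0.89 -1.54] 6.2
w {'c': (637.2, -162.1), 'yaw': -2.0, 'L': 90.4, 'T': 8.9, 'tabx': 30.9, 'nfar': 774, 'hand': 'R', 'n': 2966, 'zmax': 54.6, 'px': (417, 213)}
w {'c': (594.9, -337.1), 'yaw': -114.4, 'L': 31.6, 'T': 8.1, 'tabx': -1.1, 'nfar': 590, 'hand': 'L', 'n': 3129, 'zmax': 50.2, 'px': (592, 264)}
12378 [ 593.30668388 -146.28223739  139.32541352] [721.47924228 -88.20050701 315.10681805]
```

>>> {"name": "play_rows", "arguments": {
  "series": [
    [[0.1,-0.25,-4,0,-0.7,0,1],[0,0,-4,0,0,0,1],[0,0,-3,0,0,0,1],[0,0,0,0,0,0,1],[0,0,-1.4,0,0,0,1],[0,0,-1,0,0,0,1],[0,0,0,0,0,0,1],[0,0,0,0,0,0,0.8],[0,0,0,0,0,0,0.75],[0,0,0,0,0,0,0.75],[0,0,0,0,0,0,0.75],[0,0,2,0,0,0,0.75],[0,0,4,0,0,0,0.75],[0,0,5,0,0,0,0.5],[-2,-3,3,0,0,6,0.3],[-4,-5,0,0,0,7,0.3],[-4,-5,0,0,0,7,0.3],[0,0,0,0,0,0,0.3],[0,0,0,0,0,0,0.3],[0,0,0,0,0,0,0.3]]
  ]
}}

```text
clock: 22.25
eef_pos: [540.8, -230.2, 180.2]
tool_rot: [3.138, -0.002, 0.317]
force: [0.6, 0.0, 0.2]
width: 59.6
gripper_force: 0.0
```

```bash
python3 look2.py a5
```

```text
22.25 [ 540.8 -230.2  180.2] [ 1.798e+02 -1.000e-01  1.820e+01] [ 0.47  0.6  -0.18  1.75  0.15  0.8  -1.04] 59.6
w {'c': (637.2, -133.6), 'yaw': -2.0, 'L': 86.8, 'T': 66.1, 'tabx': 4.7, 'nfar': 2603, 'hand': 'R', 'n': 14377, 'zmax': 54.5, 'px': (255, 68)}
w {'c': (693.4, -309.4), 'yaw': -151.1, 'L': 56.0, 'T': 6.7, 'tabx': 0.0, 'nfar': 0, 'hand': 'R', 'n': 1262, 'zmax': 36.8, 'px': (481, 50)}
w {'c': (582.4, -364.5), 'yaw': -114.5, 'L': 90.5, 'T': 8.5, 'tabx': -30.5, 'nfar': 641, 'hand': 'L', 'n': 4711, 'zmax': 50.7, 'px': (475, 220)}
w {'c': (493.6, -269.8), 'yaw': -115.2, 'L': 89.8, 'T': 8.8, 'tabx': 29.5, 'nfar': 480, 'hand': 'R', 'n': 3515, 'zmax': 50.8, 'px': (341, 282)}
t {'c': (691.1, -298.5), 'yaw': -157.9, 'L': 43.6, 'T': 9.4, 'tabx': 0.0, 'nfar': 0, 'hand': 'R', 'n': 97, 'zmax': 43.2, 'px': (449, 186)}
t {'c': (641.3, -105.6), 'yaw': -0.6, 'L': 89.5, 'T': 7.8, 'tabx': 29.0, 'nfar': 89, 'hand': 'R', 'n': 472, 'zmax': 56.1, 'px': (377, 206)}
t {'c': (637.7, -163.3), 'yaw': -1.9, 'L': 87.1, 'T': 8.5, 'tabx': 31.4, 'nfar': 86, 'hand': 'R', 'n': 472, 'zmax': 56.5, 'px': (400, 207)}
t {'c': (488.2, 282.9), 'yaw': 163.1, 'L': 125.8, 'T': 6.0, 'tabx': 0.0, 'nfar': 0, 'hand': 'R', 'n': 279, 'zmax': 59.0, 'px': (213, 267)}
t {'c': (494.9, -270.2), 'yaw': -115.2, 'L': 87.1, 'T': 8.0, 'tabx': 31.7, 'nfar': 83, 'hand': 'R', 'n': 548, 'zmax': 51.7, 'px': (434, 272)}
```

>>> {"name": "play_rows", "arguments": {
  "series": [
    [[-0.94,-0.79,0,0,0,9.3,0.3],[-0.94,-0.79,0,0,0,9.3,0.3],[-0.94,-0.79,0,0,0,9.3,0.3],[-0.94,-0.79,-1,0,0,9.3,0.3],[-0.94,-0.79,-3,0,0,9.4,0.3],[0,0,-4,0,0,0,0.3],[0,0,-2,0,0,0,0.3],[0,0,0,0,0,0,0.3],[0,0,-3,0,0,0,0.3],[0,0,-2.8,0,0,0,0.3],[0,0,0,0,0,0,0.3],[0,0,0,0,0,0,1],[0,0,0,0,0,0,1],[0,0,0,0,0,0,1],[0,0,0,0,0,0,1],[0,0,0,0,0,0,1],[0,0,0,0,0,0,1]]
  ]
}}

```text
clock: 24.48
eef_pos: [493.3, -272.1, 22.7]
tool_rot: [3.136, -0.0, 1.127]
force: [-0.2, -0.9, 7.5]
width: 6.9
gripper_force: 60.2
```

>>> {"name": "play_rows", "arguments": {
  "series": [
    [[0,0,3,0,0,0,1],[0,0,5,0,0,0,1],[0,0,5,0,0,0,1],[1.36,2.05,0,0,0,10.3,1],[1.36,2.05,0,0,0,10.3,1],[1.36,2.05,0,0,0,10.3,1],[1.36,2.05,0,0,0,10.3,1],[1.36,2.05,0,0,0,10.3,1],[1.36,2.05,0,0,0,10.3,1],[1.36,2.05,0,0,0,10.3,1],[1.36,2.05,0,0,0,10.3,1],[1.36,2.05,0,0,0,10.3,1],[1.36,2.05,0,0,0,10.3,1],[1.36,2.05,0,0,0,10.3,1],[0,0,0,0,0,0,1],[0,0,0,0,0,0,1],[0,0,0,0,0,0,1]]
  ]
}}

```text
clock: 26.6
eef_pos: [641.4, -47.7, 151.5]
tool_rot: [3.14, -0.001, 3.102]
force: [-0.0, 0.1, -2.0]
width: 7.0
gripper_force: 59.0
```

```bash
python3 look2.py a6;python3 - <<'E'
from h import *
f=np.load('a6.npz');X=f['X'];p=f['p'];h=cv2.cvtColor(p,cv2.COLOR_RGB2HSV)
m=(h[...,1]<70)&(h[...,2]>90)&(abs(X[...,0]-640)<90)&(abs(X[...,1]+65)<75)&(X[...,2]>70)&(X[...,2]<190)
Q=X[m];print(len(Q),Q.min(0),Q.max(0))
E
```

```text
26.6 [641.4 -47.7 151.5] [ 1.799e+02 -1.000e-01  1.777e+02] [ 0.52  0.87 -0.9   1.6   0.75  1.06  0.94] 7.0
w {'c': (637.4, -161.4), 'yaw': -2.2, 'L': 89.7, 'T': 9.2, 'tabx': 28.8, 'nfar': 786, 'hand': 'R', 'n': 5445, 'zmax': 54.7, 'px': (156, 229)}
w {'c': (640.3, -104.1), 'yaw': -1.8, 'L': 90.2, 'T': 8.8, 'tabx': 28.6, 'nfar': 784, 'hand': 'R', 'n': 4996, 'zmax': 54.7, 'px': (226, 229)}
t {'c': (583.5, -365.6), 'yaw': -114.0, 'L': 89.7, 'T': 9.5, 'tabx': 0.0, 'nfar': 0, 'hand': 'R', 'n': 362, 'zmax': 52.6, 'px': (475, 233)}
t {'c': (488.3, 283.1), 'yaw': 163.6, 'L': 126.5, 'T': 7.8, 'tabx': 0.0, 'nfar': 0, 'hand': 'R', 'n': 278, 'zmax': 59.6, 'px': (213, 267)}
11936 [594.68615268 -92.79598761 127.65237193] [684.47120505 -37.26813475 189.90819113]
```

View pics/a6.png

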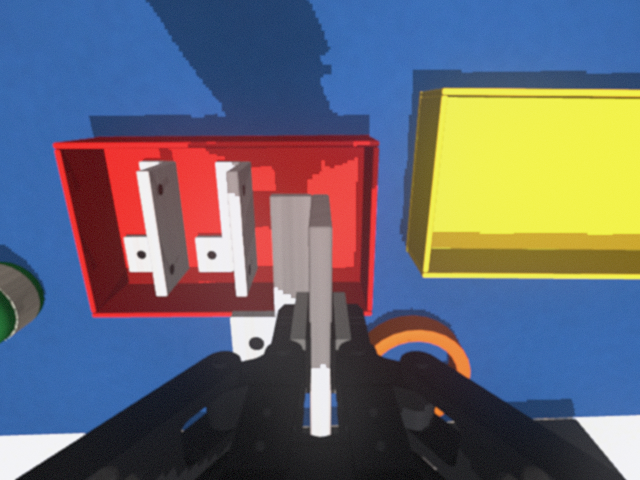

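Both ears in the red bin stand upright at (165,225) and (235,225), and the third is held in line over its free slot. Lowering it.

>>> {"name": "play_rows", "arguments": {
  "series": [
    [[0.15,0.25,-4,0,0,0,1],[0,0,-4,0,0,0,1],[0,0,-2.2,0,0,0,1],[0,0,0,0,0,0,1],[0,0,-1.2,0,0,0,1],[0,0,-0.9,0,0,0,1],[0,0,0,0,0,0,1],[0,0,0,0,0,0,0.8],[0,0,0,0,0,0,0.76],[0,0,0,0,0,0,0.76],[0,0,0,0,0,0,0.76],[0,0,2,0,0,0,0.76],[0,0,4,0,0,0,0.76],[0,0,5,0,0,0,0.5],[0,0,4,0,0,0,0.3],[0,0,0,0,0,0,0.3]]
  ]
}}

```text
clock: 28.7
eef_pos: [645.9, -42.4, 183.9]
tool_rot: [3.137, 0.007, 3.105]
force: [0.1, 0.2, -0.0]
width: 59.9
gripper_force: 0.0
```

>>> {"name": "play_rows", "arguments": {
  "series": [
    [[-0.9,-2.2,0,0,0,-10.2,0.3],[-0.9,-2.2,0,0,0,-10.2,0.3],[-0.9,-2.2,0,0,0,-10.2,0.3],[-0.9,-2.2,0,0,0,-10.2,0.3],[-0.9,-2.2,0,0,0,-10.2,0.3],[-0.9,-2.2,0,0,0,-10.2,0.3],[-0.9,-2.2,0,0,0,-10.2,0.3],[-0.9,-2.2,0,0,0,-10.2,0.3],[-0.9,-2.2,0,0,0,-10.2,0.3],[-0.9,-2.2,0,0,0,-10.2,0.3],[-0.9,-2.2,0,0,0,-10.2,0.3],[0,0,0,0,0,0,0.3],[0,0,0,0,0,0,0.3],[0,0,0,0,0,0,0.3]]
  ]
}}

```text
clock: 30.45
eef_pos: [545.2, -283.8, 178.7]
tool_rot: [3.138, -0.002, 1.151]
force: [-0.2, 0.4, 0.0]
width: 59.7
gripper_force: 0.0
```

```bash
python3 look2.py a7
```

```text
30.45 [ 545.2 -283.8  178.7] [ 1.798e+02 -1.000e-01  6.590e+01] [ 0.71  0.67 -0.45  1.67  0.35  0.88 -0.3 ] 59.7
w {'c': (622.7, -162.1), 'yaw': -2.5, 'L': 60.0, 'T': 8.6, 'tabx': 45.0, 'nfar': 990, 'hand': 'R', 'n': 6647, 'zmax': 54.3, 'px': (374, 35)}
w {'c': (590.0, -348.4), 'yaw': -114.1, 'L': 54.4, 'T': 8.4, 'tabx': -12.8, 'nfar': 601, 'hand': 'L', 'n': 4163, 'zmax': 50.4, 'px': (378, 275)}
t {'c': (642.7, -45.1), 'yaw': -2.1, 'L': 87.7, 'T': 8.1, 'tabx': 31.4, 'nfar': 78, 'hand': 'R', 'n': 490, 'zmax': 55.5, 'px': (353, 205)}
t {'c': (641.1, -105.6), 'yaw': -0.8, 'L': 89.6, 'T': 7.6, 'tabx': 29.6, 'nfar': 90, 'hand': 'R', 'n': 476, 'zmax': 56.0, 'px': (377, 206)}
t {'c': (637.6, -163.6), 'yaw': -2.1, 'L': 87.0, 'T': 8.9, 'tabx': 31.7, 'nfar': 84, 'hand': 'R', 'n': 472, 'zmax': 56.0, 'px': (400, 207)}
t {'c': (598.9, -330.6), 'yaw': -115.5, 'L': 12.7, 'T': 8.4, 'tabx': 8.6, 'nfar': 75, 'hand': 'R', 'n': 201, 'zmax': 49.7, 'px': (456, 232)}
t {'c': (488.0, 283.2), 'yaw': 163.0, 'L': 126.3, 'T': 6.0, 'tabx': 0.0, 'nfar': 0, 'hand': 'R', 'n': 279, 'zmax': 59.4, 'px': (213, 267)}
t {'c': (415.9, -378.3), 'yaw': 49.6, 'L': 89.3, 'T': 9.0, 'tabx': -30.1, 'nfar': 85, 'hand': 'L', 'n': 514, 'zmax': 51.8, 'px': (482, 294)}
t {'c': (320.3, 371.2), 'yaw': 89.9, 'L': 49.9, 'T': 9.3, 'tabx': 0.0, 'nfar': 0, 'hand': 'R', 'n': 80, 'zmax': 47.4, 'px': (173, 334)}
```

All three right-hand ears stand in the red bin. Now the left-hand ear at (582.5,-364.5).

>>> {"name": "play_rows", "arguments": {
  "series": [
    [[1.87,-4.03,0,0,0,-0.5,0.3],[1.87,-4.03,-2,0,0,0,0.3],[0,0,-5,0,0,0,0.3],[0,0,-3,0,0,0,0.3],[0,0,0,0,0,0,0.3],[0,0,-3,0,0,0,0.3],[0,0,-2.7,0,0,0,0.3],[0,0,0,0,0,0,0.3],[0,0,0,0,0,0,1],[0,0,0,0,0,0,1],[0,0,0,0,0,0,1],[0,0,0,0,0,0,1],[0,0,0,0,0,0,1],[0,0,0,0,0,0,1]]
  ]
}}

```text
clock: 32.3
eef_pos: [582.8, -366.6, 23.0]
tool_rot: [3.136, -0.0, 1.138]
force: [-0.3, -0.0, 5.7]
width: 6.5
gripper_force: 59.8
```

>>> {"name": "play_rows", "arguments": {
  "series": [
    [[0,0,3,0,0,0,1],[0,0,5,0,0,0,1],[0,0,5,0,0,0,1],[0.36,4,0,0,0,-8,1],[0.36,5.5,0,0,0,-8,1],[0.36,5.5,0,0,0,-8,1],[0.36,5.5,0,0,0,-8,1],[0.36,5.5,0,0,0,-8,1],[0.36,5.5,0,0,0,-8,1],[0.36,5.5,0,0,0,-8,1],[0.36,5,0,0,0,-8,1],[0,2.4,0,0,0,-4,1],[0,0,0,0,0,0,1],[0,0,0,0,0,0,1],[0,0,0,0,0,0,1]]
  ]
}}

```text
clock: 34.17
eef_pos: [610.7, 75.5, 151.5]
tool_rot: [3.137, -0.0, -0.051]
force: [-0.2, -0.5, -1.6]
width: 7.1
gripper_force: 58.8
```

```bash
python3 look2.py a8;python3 - <<'E'
from h import *
f=np.load('a8.npz');X=f['X'];p=f['p'];h=cv2.cvtColor(p,cv2.COLOR_RGB2HSV);z=X[...,2]
m=(h[...,1]<70)&(h[...,2]>90)&(abs(X[...,0]-615)<90)&(abs(X[...,1]-90)<75)&(z>70)&(z<190)
Q=X[m];print(len(Q),Q.min(0),Q.max(0))
m=(h[...,0]>22)&(h[...,0]<35)&(h[...,1]>120)&(z>50)&(z<60);r=cv2.minAreaRect(X[m][:,:2].astype(np.float32));print(r)
E
```

```text
34.175 [610.7  75.5 151.5] [179.7  -0.   -2.9] [-0.13  0.67 -0.06  1.69  0.06  0.78 -1.85] 7.1
w {'c': (639.8, -103.7), 'yaw': 177.2, 'L': 90.1, 'T': 10.7, 'tabx': 0.0, 'nfar': 0, 'hand': 'R', 'n': 7470, 'zmax': 54.6, 'px': (581, 177)}
w {'c': (642.1, -43.2), 'yaw': -2.3, 'L': 89.4, 'T': 9.2, 'tabx': 30.6, 'nfar': 968, 'hand': 'R', 'n': 6136, 'zmax': 54.7, 'px': (501, 179)}
w {'c': (502.2, 286.2), 'yaw': -172.3, 'L': 137.4, 'T': 54.0, 'tabx': -73.8, 'nfar': 198, 'hand': 'L', 'n': 8240, 'zmax': 59.4, 'px': (53, 363)}
t {'c': (642.7, -45.1), 'yaw': -2.2, 'L': 87.7, 'T': 8.1, 'tabx': 30.9, 'nfar': 80, 'hand': 'R', 'n': 492, 'zmax': 56.2, 'px': (353, 205)}
t {'c': (641.3, -105.5), 'yaw': -0.2, 'L': 89.4, 'T': 8.0, 'tabx': 29.4, 'nfar': 95, 'hand': 'R', 'n': 479, 'zmax': 56.1, 'px': (377, 206)}
t {'c': (637.6, -162.9), 'yaw': -2.7, 'L': 87.3, 'T': 8.8, 'tabx': 32.0, 'nfar': 89, 'hand': 'R', 'n': 470, 'zmax': 56.4, 'px': (400, 207)}
t {'c': (488.0, 283.4), 'yaw': -17.4, 'L': 126.4, 'T': 6.0, 'tabx': 0.0, 'nfar': 0, 'hand': 'R', 'n': 276, 'zmax': 58.9, 'px': (213, 267)}
t {'c': (415.5, -378.3), 'yaw': 49.2, 'L': 89.5, 'T': 8.8, 'tabx': -29.6, 'nfar': 85, 'hand': 'L', 'n': 501, 'zmax': 52.0, 'px': (482, 295)}
13586 [570.14747069  65.0646701  128.1940873 ] [660.06081158 118.32717499 189.93234939]
((617.673095703125, 128.58106994628906), (205.28944396972656, 124.76605987548828), 87.2402114868164)
```

View pics/a8.png

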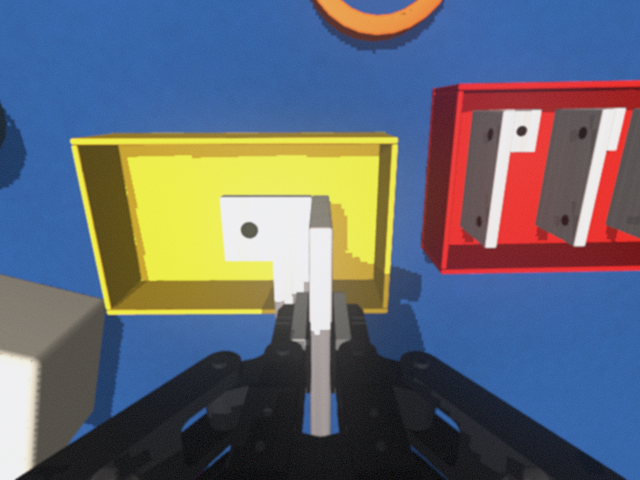

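>>> {"name": "play_rows", "arguments": {
  "series": [
    [[0,0,-4,0,0,0,1],[0,0,-4,0,0,0,1],[0,0,-2.2,0,0,0,1],[0,0,0,0,0,0,1],[0,0,-1.2,0,0,0,1],[0,0,-0.9,0,0,0,1],[0,0,0,0,0,0,1],[0,0,0,0,0,0,0.8],[0,0,0,0,0,0,0.76],[0,0,0,0,0,0,0.76],[0,0,0,0,0,0,0.76],[0,0,2,0,0,0,0.76],[0,0,4,0,0,0,0.76],[0,0,5,0,0,0,0.5],[0,0,4,0,0,0,0.3],[0,0,0,0,0,0,0.3]]
  ]
}}

```text
clock: 36.28
eef_pos: [613.5, 78.3, 183.9]
tool_rot: [3.14, -0.01, -0.049]
force: [0.1, 0.1, -1.0]
width: 59.8
gripper_force: 0.0
```

>>> {"name": "play_rows", "arguments": {
  "series": [
    [[-1,-4,0,0,0,6,0.3],[-1,-5.5,0,0,0,6.5,0.3],[-2,-5.5,0,0,0,6.5,0.3],[-2,-5.5,0,0,0,6.5,0.3],[-2,-5.5,0,0,0,6.5,0.3],[-2,-5.5,0,0,0,6.5,0.3],[-2,-5,0,0,0,6.5,0.3],[-2,-3.5,0,0,0,7.5,0.3],[0,0,0,0,0,0,0.3],[0,0,0,0,0,0,0.3],[0,0,0,0,0,0,0.3]]
  ]
}}

```text
clock: 37.65
eef_pos: [471.6, -320.5, 178.7]
tool_rot: [3.138, -0.001, 0.87]
force: [-0.1, 0.6, -0.8]
width: 60.1
gripper_force: 0.0
```

```bash
python3 look2.py a9
```

```text
37.65 [ 471.6 -320.5  178.7] [ 1.798e+02 -1.000e-01  4.980e+01] [ 0.78  0.6  -0.36  1.8   0.28  0.79 -0.42] 60.1
w {'c': (678.2, -341.2), 'yaw': 137.7, 'L': 10.2, 'T': 0.6, 'tabx': 27.6, 'nfar': 70, 'hand': 'R', 'n': 1483, 'zmax': 35.9, 'px': (546, 31)}
w {'c': (414.8, -377.4), 'yaw': 49.6, 'L': 90.4, 'T': 8.1, 'tabx': -29.3, 'nfar': 497, 'hand': 'L', 'n': 3434, 'zmax': 50.7, 'px': (332, 304)}
t {'c': (642.6, -45.1), 'yaw': -2.2, 'L': 87.7, 'T': 8.0, 'tabx': 31.7, 'nfar': 82, 'hand': 'R', 'n': 493, 'zmax': 56.1, 'px': (353, 205)}
t {'c': (641.1, -105.6), 'yaw': -0.4, 'L': 89.0, 'T': 7.9, 'tabx': 29.9, 'nfar': 94, 'hand': 'R', 'n': 473, 'zmax': 56.3, 'px': (377, 206)}
t {'c': (637.7, -163.5), 'yaw': -2.1, 'L': 87.4, 'T': 8.9, 'tabx': 31.6, 'nfar': 86, 'hand': 'R', 'n': 471, 'zmax': 56.0, 'px': (400, 207)}
t {'c': (613.1, 76.0), 'yaw': 177.8, 'L': 87.3, 'T': 8.6, 'tabx': -30.4, 'nfar': 82, 'hand': 'L', 'n': 471, 'zmax': 55.8, 'px': (290, 217)}
t {'c': (488.1, 282.9), 'yaw': 163.0, 'L': 125.9, 'T': 6.0, 'tabx': 0.0, 'nfar': 0, 'hand': 'R', 'n': 277, 'zmax': 60.0, 'px': (213, 267)}
t {'c': (401.5, -394.7), 'yaw': 50.3, 'L': 46.7, 'T': 8.4, 'tabx': -18.2, 'nfar': 7, 'hand': 'L', 'n': 179, 'zmax': 52.3, 'px': (489, 303)}
t {'c': (320.5, 389.4), 'yaw': 89.9, 'L': 85.7, 'T': 9.2, 'tabx': 0.0, 'nfar': 0, 'hand': 'R', 'n': 86, 'zmax': 47.1, 'px': (171, 332)}
```

>>> {"name": "play_rows", "arguments": {
  "series": [
    [[-2.84,-2.84,0,0,0,-0.2,0.3],[-2.84,-2.84,-2,0,0,0,0.3],[0,0,-5,0,0,0,0.3],[0,0,-3,0,0,0,0.3],[0,0,0,0,0,0,0.3],[0,0,-3,0,0,0,0.3],[0,0,-2.7,0,0,0,0.3],[0,0,0,0,0,0,0.3],[0,0,0,0,0,0,1],[0,0,0,0,0,0,1],[0,0,0,0,0,0,1],[0,0,0,0,0,0,1],[0,0,0,0,0,0,1],[0,0,0,0,0,0,1]]
  ]
}}

```text
clock: 39.5
eef_pos: [414.3, -379.3, 22.8]
tool_rot: [3.137, -0.001, 0.864]
force: [-0.2, 0.8, 6.8]
width: 7.3
gripper_force: 59.6
```

>>> {"name": "play_rows", "arguments": {
  "series": [
    [[0,0,3,0,0,0,1],[0,0,5,0,0,0,1],[0,0,5,0,0,0,1],[1.5,3.5,0,0,0,-5,1],[2,5.5,0,0,0,-5,1],[2,5.5,0,0,0,-5,1],[2,5.5,0,0,0,-5,1],[2,5.5,0,0,0,-5,1],[2,5.5,0,0,0,-5,1],[2,5.5,0,0,0,-5,1],[2,5.5,0,0,0,-5,1],[2,5.5,0,0,0,-5,1],[2,5.5,0,0,0,-5,1],[0.9,3.2,0,0,0,-2.3,1],[0,0,0,0,0,0,1],[0,0,0,0,0,0,1],[0,0,0,0,0,0,1]]
  ]
}}

```text
clock: 41.62
eef_pos: [617.8, 181.0, 151.7]
tool_rot: [3.137, -0.0, -0.051]
force: [-1.2, -0.7, -1.4]
width: 7.1
gripper_force: 58.7
```

```bash
python3 look2.py b1|grep -v 488;python3 - <<'E'
from h import *
f=np.load('b1.npz');X=f['X'];p=f['p'];h=cv2.cvtColor(p,cv2.COLOR_RGB2HSV);z=X[...,2]
m=(h[...,1]<70)&(h[...,2]>90)&(abs(X[...,0]-615)<90)&(abs(X[...,1]-170)<65)&(z>100)&(z<180)
Q=X[m];print(len(Q),Q.min(0),Q.max(0))
E
```

```text
41.625 [617.8 181.  151.7] [179.7  -0.   -2.9] [-0.32  0.71 -0.02  1.61  0.02  0.83 -1.97] 7.1
w {'c': (612.5, 78.1), 'yaw': 177.2, 'L': 89.9, 'T': 8.8, 'tabx': -30.4, 'nfar': 903, 'hand': 'L', 'n': 7815, 'zmax': 54.5, 'px': (440, 229)}
w {'c': (565.0, 322.6), 'yaw': 60.0, 'L': 130.8, 'T': 26.1, 'tabx': 0.0, 'nfar': 0, 'hand': 'R', 'n': 7393, 'zmax': 59.8, 'px': (128, 311)}
t {'c': (642.8, -45.2), 'yaw': -2.2, 'L': 88.1, 'T': 8.0, 'tabx': 31.6, 'nfar': 79, 'hand': 'R', 'n': 489, 'zmax': 55.7, 'px': (353, 205)}
t {'c': (641.2, -105.6), 'yaw': -0.8, 'L': 89.7, 'T': 7.8, 'tabx': 29.7, 'nfar': 94, 'hand': 'R', 'n': 477, 'zmax': 56.0, 'px': (377, 206)}
t {'c': (637.6, -163.6), 'yaw': -1.8, 'L': 87.2, 'T': 8.6, 'tabx': 30.9, 'nfar': 86, 'hand': 'R', 'n': 474, 'zmax': 56.3, 'px': (400, 207)}
t {'c': (612.7, 75.9), 'yaw': 177.3, 'L': 87.0, 'T': 8.1, 'tabx': -30.0, 'nfar': 85, 'hand': 'L', 'n': 468, 'zmax': 55.5, 'px': (290, 217)}
11332 [577.55328555 137.74154312 128.58984862] [665.07598291 191.40914865 179.99882974]
```

View pics/b1.png

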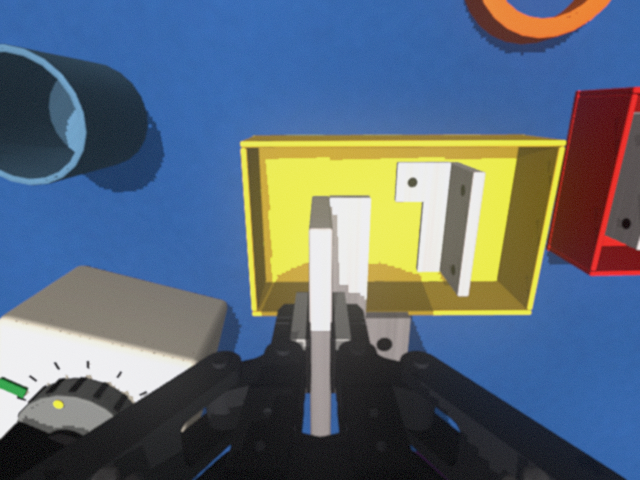

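The first left-hand ear stands in the yellow bin at (440,225), and the last one is held over its free half. I'll lower it, release and go over the knob.

>>> {"name": "play_rows", "arguments": {
  "series": [
    [[0,0,-4,0,0,0,1],[0,0,-4,0,0,0,1],[0,0,-2.2,0,0,0,1],[0,0,0,0,0,0,1],[0,0,-1.2,0,0,0,1],[0,0,-0.9,0,0,0,1],[0,0,0,0,0,0,1],[0,0,0,0,0,0,0.8],[0,0,0,0,0,0,0.76],[0,0,0,0,0,0,0.76],[0,0,0,0,0,0,0.76],[0,0,2,0,0,0,0.76],[0,0,4,0,0,0,0.76],[0,0,5,0,0,0,0.5],[0,0,6,0,0,0,0.3],[0,0,5,0,0,0,0.3],[0,0,0,0,0,0,0.3]]
  ]
}}

```text
clock: 43.85
eef_pos: [620.8, 184.0, 255.3]
tool_rot: [-3.141, -0.011, -0.049]
force: [0.0, 0.6, -0.5]
width: 59.9
gripper_force: 0.0
```

>>> {"name": "play_rows", "arguments": {
  "series": [
    [[-1.8,2.7,0,0,0,9.7,0.3],[-1.8,2.7,0,0,0,9.7,0.3],[-1.8,2.7,0,0,0,9.7,0.3],[-1.8,2.7,0,0,0,9.7,0.3],[-1.8,2.7,0,0,0,9.7,0.3],[-1.8,2.7,0,0,0,9.7,0.3],[0,0,0,0,0,0,0.3],[0,0,0,0,0,0,0.3],[0,0,0,0,0,0,0.3]]
  ]
}}

```text
clock: 44.98
eef_pos: [510.8, 343.5, 248.5]
tool_rot: [3.137, 0.0, 0.964]
force: [1.1, -0.2, 1.3]
width: 60.0
gripper_force: 0.0
```

```bash
python3 look.py b2; python3 look2.py b3 |grep ^t
```

```text
44.975 [510.8 343.5 248.5] [179.7   0.   55.2] [-0.45  0.57 -0.3   1.59  0.2   1.   -1.42] [ 1.1 -0.2  1.3] 60.0
ion [504.9 347.8] [128.  133.9] 70.8 15337 mean [512.1 353.4  89.9]
knob [510.6 352.4] [54.6 12.6] 55.2 1503 mean [511.6 353.5 155.1]
ring [507.  347.3] [73.8 75.1] 57.7 4562 mean [508.5 348.7 109. ]
green [536.6 390.1] [15.7  5.6] 54.5 168 mean [536.6 390.1  92.3]
red [483.4 394.3] [ 4.9 16.6] 24.3 126 mean [483.4 394.5  91.2]
ydot [537.4 346.8] [5.  4.7] 16.7 39 mean [537.3 346.9 109.8]
t {'c': (642.9, -45.1), 'yaw': -2.0, 'L': 87.9, 'T': 8.2, 'tabx': 31.7, 'nfar': 78, 'hand': 'R', 'n': 491, 'zmax': 55.9, 'px': (353, 205)}
t {'c': (641.2, -105.6), 'yaw': -0.7, 'L': 89.5, 'T': 7.5, 'tabx': 29.6, 'nfar': 89, 'hand': 'R', 'n': 476, 'zmax': 56.4, 'px': (377, 206)}
t {'c': (638.0, -163.6), 'yaw': -1.9, 'L': 87.4, 'T': 8.8, 'tabx': 30.9, 'nfar': 89, 'hand': 'R', 'n': 473, 'zmax': 55.9, 'px': (400, 207)}
t {'c': (620.3, 180.7), 'yaw': -2.8, 'L': 87.7, 'T': 8.8, 'tabx': -30.4, 'nfar': 82, 'hand': 'L', 'n': 607, 'zmax': 55.0, 'px': (262, 215)}
t {'c': (613.0, 75.8), 'yaw': 177.4, 'L': 87.5, 'T': 8.2, 'tabx': -29.9, 'nfar': 84, 'hand': 'L', 'n': 476, 'zmax': 55.7, 'px': (290, 217)}
t {'c': (488.4, 282.8), 'yaw': 162.5, 'L': 125.6, 'T': 5.2, 'tabx': 0.0, 'nfar': 0, 'hand': 'R', 'n': 279, 'zmax': 60.0, 'px': (213, 267)}
```

View pics/b3t.png

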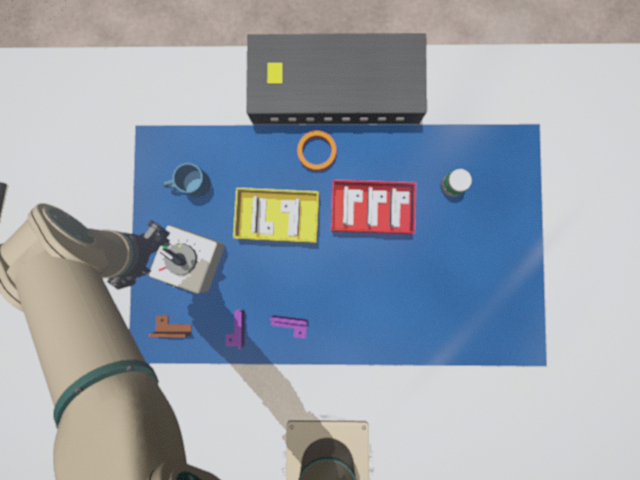

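The top picture shows two ears in the yellow bin at (276,216), three in the red bin at (376,207), and no aluminium ears left on the bench. The mug, jar and roll haven't moved, and the knob is still at green. Now I'll turn it off.

>>> {"name": "play_rows", "arguments": {
  "series": [
    [[-0.38,0.32,-3,0,0,0.1,0.5],[0,0,-4,0,0,0,0.5],[0,0,-3,0,0,0,0.5],[0,0,-2.2,0,0,0,0.5],[0,0,0,0,0,0,0.5],[0,0,0,0,0,0,0.5]]
  ]
}}

```text
clock: 45.88
eef_pos: [506.8, 348.6, 127.5]
tool_rot: [3.138, -0.002, 0.968]
force: [0.9, 0.3, -0.1]
width: 42.4
gripper_force: 0.0
```

>>> {"name": "play_rows", "arguments": {
  "series": [
    [[0,-0.13,0,0,0,0,1],[0,0,0,0,0,0,1],[0,0,0,0,0,0,1],[0,0,0,0,0,0,1],[0,0,0,0,0,0,1],[0,0,0,0,0,7.7,1],[0,0,0,0,0,7.7,1],[0,0,0,0,0,7.7,1],[0,0,0,0,0,7.7,1],[0,0,0,0,0,7.7,1],[0,0,0,0,0,7.7,1],[0,0,0,0,0,7.7,1],[0,0,0,0,0,7.7,1],[0,0,0,0,0,0,1],[0,0,0,0,0,0,1],[0,0,0,0,0,0,1],[0,0,0,0,0,0,1]]
  ]
}}

```text
clock: 48.0
eef_pos: [505.4, 347.5, 127.8]
tool_rot: [3.138, -0.002, 2.042]
force: [-3.8, -0.8, 7.9]
width: 11.8
gripper_force: 60.5
```

>>> {"name": "play_rows", "arguments": {
  "series": [
    [[0,0,0,0,0,0,0.3],[0,0,0,0,0,0,0.3],[0,0,0,0,0,0,0.3],[0,0,3,0,0,0,0.3],[0,0,4,0,0,0,0.2],[0,0,5,0,0,0,0],[0,0,3,0,0,0,0],[0,0,0,0,0,0,0],[0,0,0,0,0,0,0]]
  ]
}}

```text
clock: 49.12
eef_pos: [505.9, 346.3, 275.7]
tool_rot: [3.139, 0.0, 2.044]
force: [0.6, 0.7, -1.0]
width: 85.4
gripper_force: 0.0
```

```bash
python3 look.py b4;python3 look2.py b5 |grep ^t
```

```text
49.125 [505.9 346.3 275.7] [179.9   0.  117.1] [-0.25  0.6  -0.65  1.56  0.39  1.12 -0.52] [ 0.6  0.7 -1. ] 85.4
ion [504.3 347.2] [129.8 132.1] 70.8 13326 mean [502.3 353.2  89.9]
knob [503.3 353.5] [13.  54.1] 25.8 1243 mean [502.9 354.4 155.1]
ring [506.8 346.3] [74.4 74.6] 24.9 3889 mean [505.4 348.9 109. ]
green [536.5 390.1] [16.3  6.5] 53.5 137 mean [536.5 390.1  92.5]
red [483.  394.1] [ 4.3 16. ] 27.0 110 mean [483.2 394.2  91.2]
ydot [537.3 347. ] [4.7 4.5] 13.3 28 mean [537.3 346.7 109.9]
t {'c': (642.3, -70.3), 'yaw': -2.2, 'L': 88.5, 'T': 58.3, 'tabx': 40.7, 'nfar': 12, 'hand': 'R', 'n': 879, 'zmax': 56.7, 'px': (356, 205)}
t {'c': (637.9, -163.4), 'yaw': -2.0, 'L': 88.0, 'T': 8.9, 'tabx': 30.6, 'nfar': 86, 'hand': 'R', 'n': 467, 'zmax': 56.2, 'px': (400, 207)}
t {'c': (620.5, 180.6), 'yaw': -2.9, 'L': 88.0, 'T': 9.0, 'tabx': -30.2, 'nfar': 81, 'hand': 'L', 'n': 601, 'zmax': 55.8, 'px': (262, 215)}
t {'c': (612.9, 76.0), 'yaw': 177.3, 'L': 87.4, 'T': 8.1, 'tabx': -31.0, 'nfar': 82, 'hand': 'L', 'n': 470, 'zmax': 55.6, 'px': (290, 217)}
t {'c': (488.0, 283.4), 'yaw': -17.2, 'L': 126.3, 'T': 6.4, 'tabx': 0.0, 'nfar': 0, 'hand': 'R', 'n': 275, 'zmax': 58.7, 'px': (214, 267)}
```

View pics/b4.png

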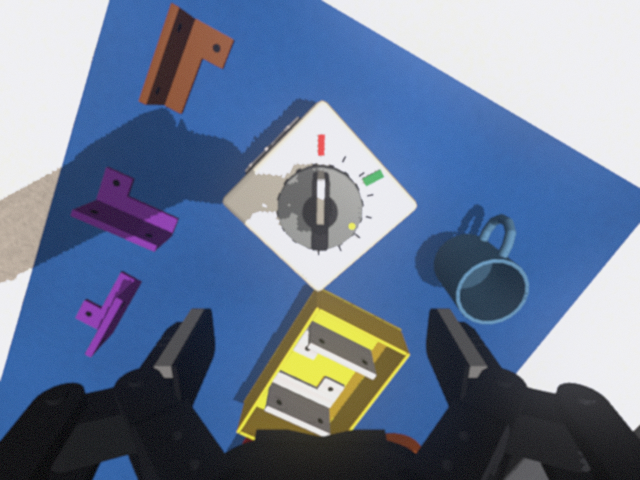

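The knob is back at the red mark (321,145) and the ring dot hasn't moved. One red-bin ear reading changed, so I'll check a crop.

Run:
```python
from h import *
p,d=get_image('top');q,_=get_image('side')
a=cv2.resize(p[170:250,330:420],(450,400),interpolation=3);b=cv2.resize(q[180:280,280:400],(350,400),interpolation=3)
save('c1',np.hstack([a,b]))
```

```text
(no output)
```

View pics/c1.png

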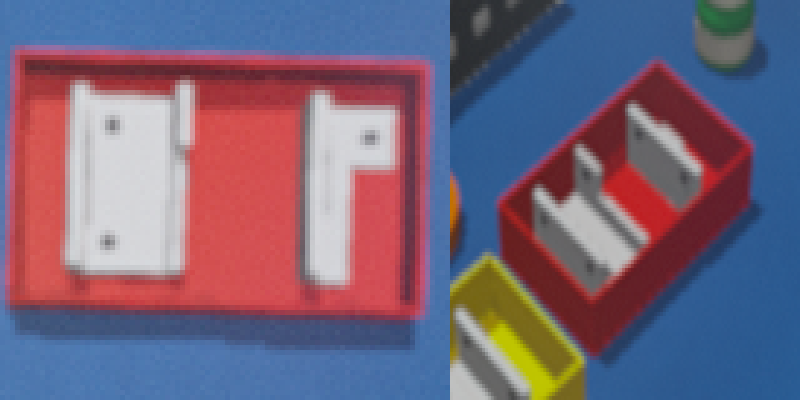

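The crop shows the middle red-bin ear lying on its wall at (125,180), still inside the bin. It was knocked over while the arm was away. I'll check its heights before handing in.

Run:
```python
from h import *
p,d=get_image('top');X=cloud('top',d);f=np.load('b5t.npz')['X']
for nm,Y in(('now',X),('b5',f)):
    for c,r in((350,194),(352,206),(350,219),(362,206),(367,190),(367,194),(366,198),(364,215),(375,210),(395,200)): print(nm,(c,r),np.round(np.median(Y[r-1:r+2,c-1:c+2].reshape(-1,3),0)))
```

```text
now (350, 194) [674. -59.  18.]
now (352, 206) [644. -64.  18.]
now (350, 219) [610. -59.  19.]
now (362, 206) [644. -90.  18.]
now (367, 190) [680. -99.  58.]
now (367, 194) [670. -99.  57.]
now (366, 198) [658. -97.  58.]
now (364, 215) [619. -93.  34.]
now (375, 210) [ 635. -124.    4.]
now (395, 200) [ 657. -175.   12.]
b5 (350, 194) [674. -59.  18.]
b5 (352, 206) [644. -64.  19.]
b5 (350, 219) [610. -59.  20.]
b5 (362, 206) [643. -90.  19.]
b5 (367, 190) [680. -99.  58.]
b5 (367, 194) [670. -99.  57.]
b5 (366, 198) [658. -97.  58.]
b5 (364, 215) [618. -93.  36.]
b5 (375, 210) [ 635. -124.    5.]
b5 (395, 200) [ 658. -175.   11.]
```

```bash
python3 -c "
from h import *
print(workorder.finish_job())"
```

```text
the job is handed in; nothing more can be done
None
```

I handed the job in at about 49 s: the fan ran at the green mark during sorting and is back at red, with 2 left-hand ears in yellow, 3 right-hand in red and the ring, mug, jar and roll unmoved; one red-bin ear was knocked over as I finished and lies inside on its neighbour's leg, its tab about 3 mm above the rim, and I left it.

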